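# Turn the green-tabbed card of the tea sample book

## Task

Two small ring-bound tea sample books lie open on the lounge table. Turn the card with the green tab right over its rings, so that it lies flat on the other side of its book with its dark back (three colour swatches) showing, and let go of it. Leave the red-tabbed card of the other book lying as it is.

Things in the scene. Friction and masses are not known exactly. Their poses are not given: they have to be found in the camera images.
- book_green: Open ring book with the green-tabbed card; fixed. Dark wooden base 128 (x) by 180 mm (y), origin at the centre of its underside, z up. Rings (24 mm across, tops 46 mm high) in a row along x; the card's hinge line is their centre line: y = 0, 32 mm above the table, along x. Fixed stacks 28 mm high either side. At the start the green tab's centre is at x 0, y -112, z 32 mm; after turning at y +112.
- leaf_green (a joint): Turn of that card, rad: 0 flat on the book's -y side (start), 1.57 upright, 3.14 flat on +y, back showing. Swings easily, falls to the side it leans to. Card 116 mm along x, 4 mm thick, 90 g, ends 88 mm from the hinge; then an 8 mm wide neck bears the tab: green bar, 26 mm long along x, 14 mm thick, overhanging the table; pinch its ends from above, it can turn between the fingers.
- leaf_red (a joint): The same for the card of the other, otherwise like book, with a red tab: 0 is flat, as at the start. Not to be turned.
Things that resemble listed ones, but are neither listed nor needed, are in the scene too. Leave any purple look-alike of the book_green alone. Leave any purple look-alike of the part that bears leaf_red alone.

How it is judged (in metres and radians):
At the end, for the whole second after the job is handed in: The green-tabbed card lies at rest on the other side of its rings, within about 11 degrees of flat; the red-tabbed card still lies within about 11 degrees of its start (value of joint leaf_green above 2.94 rad and velocity of joint leaf_green between -0.2 and 0.2 rad/s and value of joint leaf_red below 0.2 rad); the robot touches nothing.
It fails at once if the red-tabbed card is lifted more than 0.35 rad (value of joint leaf_red above 0.35 rad).
It also fails if it takes over 40 s, if anything falls off the work surface, if the arm or the gripper's body presses on something with over 40 N, if the wrist force passes 120 N, or if a joint passes its speed limit or range.

## Robot

A 6-joint arm with a two-finger parallel gripper is mounted at the origin on the work surface. World frame = base frame: x ahead of the robot, y to its left, z up, the work surface at z = 0. Lengths are in m, angles in degrees, forces in N, time in s.
With the tool pointing down it reaches from about 0.4 to 0.825 m from the base axis. Payload 7 kg.
Tool frame: the origin (TCP) lies midway between the tips of the shut fingers; the grasp point (between the pads) lies r.tcp_to_grasp behind it (r.tcp_to_grasp is the distance from the TCP to the grasp point, in m); x points along the fingers, y is the direction in which the jaws open and shut, and the axes are right-handed (so a half turn about x gives the same grasp; the last joint's range is limited). The gripper opens to 88 mm and grips with 3 to 60 N. Pads are 19 mm wide; open, the fingers measure 130 mm over their backs; the gripper's body (78 mm by 193 mm) begins 47 mm behind the grasp point.
Start: joints at [-49.727, 20.546, 0.682, 0, -70.136, -16.507], TCP at [0.272, -0.618, 0.227] pointing down, gripper open.
Joint ranges: [-176.03, 176.03], [-82.01, 121.73], [-58.28, 71.71], [-173.87, 95.51], [-174.79, -0.11], [-173.66, 173.66]. Speed limits (degrees/s): [136.94, 136.94, 172.46, 180, 180, 180].

## Interface

Orientations are given as [roll, pitch, yaw] about the fixed x, y, z axes, in that order (R = Rz(yaw) Ry(pitch) Rx(roll)).
In Python, from plant import r gives the robot as it stands.
- The arm moves only by the tool carry_out, never from a script. Its argument "moves" is a list of rows, each a list of 7 numbers: the shift along the world's x, y, z in mm, then the turn, a rotation vector about the world's x, y, z in rad, then the opening in per cent of the stroke, from 0 (shut) to 100 (fully open). In form: [[x, y, z, wx, wy, wz, claw], ...]. A call has 1 to 5 rows; each row is the pose to reach, as a shift and turn from the pose commanded when the call began; what a row does not reach only later rows make up. A row lasts 1/10 s, in which the tool goes at most 50 mm and 8.59 degrees, less where a joint would pass 70% of its speed; a pose out of reach is approached as far as the arm can. A call with a gripper value outside its range is refused whole. The fingers move at their own pace and stop on an object; "squeeze" is the grip in N (left out, the last holds). Time passes only in rows, so rows that repeat a pose let the fingers close. It gives the time, the measured TCP pose, the force and the opening at its end, in the units of the state.
- r.get_state(): the state, without advancing time (a new reading comes with each control period).
- r.capture(name): name is "scene" or "top" or "wrist"; returns the picture (420x560x3 uint8, blue, green, red); there is no depth.
- r.camera_params(name): a dict with "K" (3x3 intrinsics, pixels), "rvec" (rotation vector, rad) and "tvec" (3), from world to camera coordinates, as OpenCV has them. Camera axes: x right, y down, z forward; pixel columns grow to the right and rows downward; lengths in m; the calibration is good to about 2 mm. A picture is of the moment at which its call begins: read the wrist's pose just before it. camera_params takes no time and is no camera call; for the wrist camera it gives the pose at the moment of the call.
- r.close_job(): hands the job in, once; it reports no verdict.
The state is a dict: "time_s": time; "joints": joint angles; "qd": joint speeds; "joint_torque": joint torques, N m; "tcp_pos": TCP position; "eef_rot": TCP orientation; "contact_force": force on the tool from outside, world axes, zero at the start; "moment": the same for the moment, N m; "gripper_width": finger opening in m.
Only numpy, scipy, OpenCV 4.12 (cv2) and the standard library are available. Lean on these libraries where they do the work, as an engineer would, in place of code of your own. Each camera call takes 0.05 s, during which the arm holds its last target. There are 200 camera calls.

## Working session

There is one attempt and no reset: what is moved stays moved. The work goes in short steps, Python scripts to look and compute and a tool call to move; the robot and the scene stay as the last step left them, time stands still between calls to the robot, and variables do not carry over. Pictures are saved under pics/ and viewed, about 8 in all and at most 12, crops included, and the job is handed in when it is done.

Besides the shell and the picture viewer there is one more tool, called after ">>>" by a JSON object that holds its "method" and its "body", one argument or row to a line. carry_out: Moves the arm, as the interface text tells. Its arguments: {"type":"object","properties":{"moves":{"type":"array"},"squeeze":{"type":"number"}},"required":["moves"]}

```bash
ls; mkdir -p pics; python3 - <<'E'
from plant import r
import cv2,numpy as np
print(r.get_state(), r.tcp_to_grasp)
a=r.capture("scene");b=r.capture("top")
cv2.imwrite("pics/scene0.png",a);cv2.imwrite("pics/top0.png",b)
for n in("scene","top"):print(r.camera_params(n))
E
```

```text
pics
{'time_s': 0.0, 'joints': array([-4.97281338e+01,  2.05899635e+01,  6.34246223e-01, -1.97862686e-02,
       -7.01348073e+01, -1.65057029e+01]), 'qd': array([-0.04710214,  0.00024467, -0.02611294,  0.0252436 ,  0.01730879,
        0.02606429]), 'joint_torque': array([-2.67394062e-04, -5.82719278e+01,  2.93058783e+01,  6.99735135e+00,
        6.84848113e-03, -1.91575682e-04]), 'tcp_pos': array([ 0.27179834, -0.61733616,  0.22564393]), 'eef_rot': array([ 94.89599854,  89.90758354, 118.65542359]), 'contact_force': array([-0.34871087, -0.32910111,  0.32270261]), 'moment': array([ 0.00986315, -0.03313831, -0.04309271]), 'gripper_width': 0.0876004149505653} 0.0188
{'K': array([[443.38157796,   0.        , 278.76971966],
       [  0.        , 443.38157796, 218.21587916],
       [  0.        ,   0.        ,   1.        ]]), 'rvec': array([ 1.46379398,  2.34014604, -0.7093534 ]), 'tvec': array([ 0.19235942, -0.31113616,  0.97185265])}
{'K': array([[394.17291931,   0.        , 280.33187875],
       [  0.        , 394.17291931, 212.49102912],
       [  0.        ,   0.        ,   1.        ]]), 'rvec': array([ 2.18031949, -2.18574141,  0.01546089]), 'tvec': array([0.01084468, 0.42891897, 0.74122191])}
```

View pics/scene0.png

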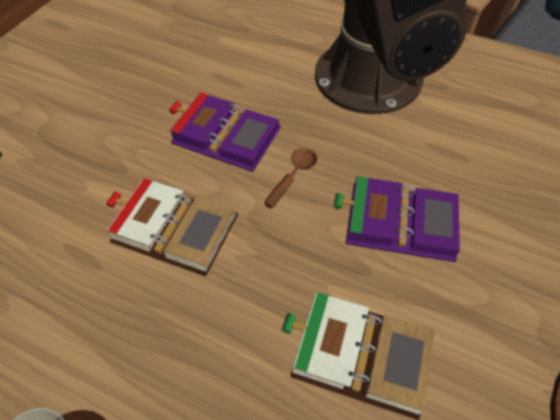

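View pics/top0.png

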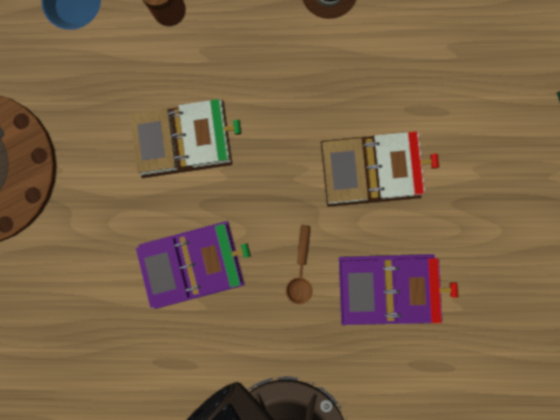

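The scene view shows two white-card books: green tab at (289,323), red tab at (114,199). It also shows two purple look-alikes, with tabs at (340,201) and (176,107).

In the top view, two things could be taken for the wanted green tab:
- (237,127), on the white-card wooden book
- (246,250), on the purple look-alike

Red tabs are at (435,161) and (454,290). By the description I choose (237,127), and will measure it and check it in a crop.

```bash
cat > h.py <<'E'
import cv2,numpy as np
def ray(p,uv):
    R=cv2.Rodrigues(p["rvec"])[0];t=p["tvec"]
    d=np.c_[cv2.undistortPoints(np.float64(uv).reshape(-1,1,2),p["K"],None)[:,0],np.ones(len(np.reshape(uv,(-1,2))))]
    return -R.T@t,d@R
def onz(p,uv,z):
    c,d=ray(p,uv);return c+d*((z-c[2])/d[:,2])[:,None]
def tri(p,a,q,b):
    P=lambda c:c["K"]@np.c_[cv2.Rodrigues(c["rvec"])[0],c["tvec"]]
    X=cv2.triangulatePoints(P(p),P(q),np.float64(a).reshape(2,1),np.float64(b).reshape(2,1));return (X[:3]/X[3]).ravel()
def blobs(m,amin=15):
    n,l,s,c=cv2.connectedComponentsWithStats(m);return [(i,s[i,4],c[i]) for i in range(1,n) if s[i,4]>=amin],l
E
python3 - <<'E'
from plant import r
from h import *
im={n:cv2.imread(f"pics/{n}0.png") for n in("scene","top")};P={n:r.camera_params(n) for n in im}
for n in im:
    h=cv2.cvtColor(im[n],cv2.COLOR_BGR2HSV)
    m=cv2.inRange(h,(60,120,40),(85,255,255))
    bs,l=blobs(m)
    for i,a,c in bs:
        pts=np.argwhere(l==i)[:,::-1].astype(np.float32)
        w=onz(P[n],pts,.034)[:,:2].astype(np.float32)
        print(n,a,c.round(1),"minrect@34mm",[np.round(v,4) for v in cv2.minAreaRect(w)])
    # white card
    m=cv2.inRange(h,(0,0,150),(179,60,255));bs,l=blobs(m,400)
    for i,a,c in bs:
        pts=np.argwhere(l==i)[:,::-1].astype(np.float32)
        w=onz(P[n],pts,.034)[:,:2].astype(np.float32)
        print(n,"white",a,c.round(1),[np.round(v,4) for v in cv2.minAreaRect(w)])
x=im["top"][85:190,120:260];cv2.imwrite("pics/crop0.png",cv2.resize(x,None,fx=5,fy=5,interpolation=cv2.INTER_CUBIC))
E
```

```text
scene 522 [358.8 205. ] minrect@34mm [array([0.3517, 0.1093]), array([0.1132, 0.016 ]), np.float64(14.7111)]
scene 68 [338.3 200.5] minrect@34mm [array([0.3611, 0.0755]), array([0.0277, 0.0087]), np.float64(15.2689)]
scene 786 [311.2 332.2] minrect@34mm [array([0.5857, 0.1264]), array([0.1126, 0.0142]), np.float64(7.8972)]
scene 116 [288.5 322.8] minrect@34mm [array([0.5905, 0.0923]), array([0.0257, 0.0095]), np.float64(7.471)]
scene white 1720 [150.7 214.4] [array([ 0.5205, -0.1965]), array([0.1238, 0.0622]), np.float64(5.1211)]
scene white 2970 [338.  343.6] [array([0.5836, 0.1574]), array([0.1212, 0.0763]), np.float64(7.4252)]
top 467 [218.3 129.5] minrect@34mm [array([0.5839, 0.1249]), array([0.1131, 0.0147]), np.float64(7.9907)]
top 60 [236.5 126.7] minrect@34mm [array([0.5884, 0.0906]), array([0.0233, 0.0085]), np.float64(8.231)]
top 538 [227.  255.2] minrect@34mm [array([0.3497, 0.1075]), array([0.1137, 0.0161]), np.float64(14.4231)]
top 59 [245.2 250.3] minrect@34mm [array([0.3584, 0.0737]), array([0.0219, 0.009 ]), np.float64(14.2656)]
top white 1466 [197.  132.6] [array([0.579 , 0.1638]), array([0.1157, 0.0597]), np.float64(7.986)]
top white 1546 [393.3 164.6] [array([ 0.5157, -0.2003]), array([0.1155, 0.0594]), np.float64(5.2661)]
```

View pics/crop0.png

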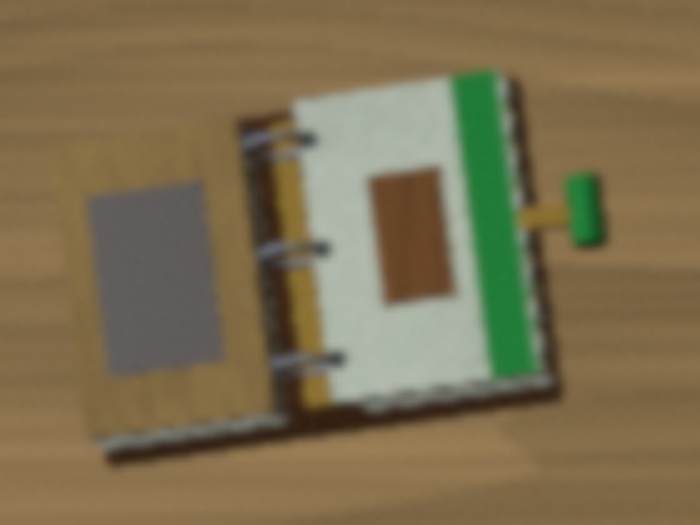

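The crop confirms the choice: wooden base, white card with green stripe, tab at crop (585,210) = top (237,127). Next I work out the shift and turn needed.

```bash
python3 - <<'E'
from plant import r
from h import *
from scipy.spatial.transform import Rotation as Ro
t=tri(r.camera_params("top"),(236.5,126.7),r.camera_params("scene"),(288.5,322.8));print("tab tri",t)
s=r.get_state();R=Ro.from_euler("xyz",s["eef_rot"],degrees=True).as_matrix();print(R.round(3),s["joints"])
print("tool y yaw",np.degrees(np.arctan2(R[1,1],R[0,1])))
print("tcp->above tab mm",(t-s["tcp_pos"])*1e3)
print("wrist K",r.camera_params("wrist"))
E
```

```text
tab tri [0.58963674 0.09148363 0.02998473]
[[-0.001 -0.403  0.915]
 [ 0.001  0.915  0.403]
 [-1.     0.002 -0.   ]] [-4.97263525e+01  2.05889485e+01  6.39301731e-01 -1.63767480e-02
 -7.01376663e+01 -1.65061522e+01]
tool y yaw 113.76191163368534
tcp->above tab mm [ 317.81475243  708.84933697 -195.71980068]
wrist K {'K': array([[302.18273229,   0.        , 278.56850558],
       [  0.        , 302.18273229, 212.55697453],
       [  0.        ,   0.        ,   1.        ]]), 'rvec': array([-1.61460794, -2.47148916, -0.37960739]), 'tvec': array([ 0.67415908, -0.03980452,  0.39005098])}
```

>>> {"method": "carry_out", "body": {
  "moves": [
    [16,35,-4,0,0,0.0646,60],
    [32,71,-8,0,0,0.129,60],
    [48,106,-12,0,0,0.194,60],
    [64,142,-16,0,0,0.258,60],
    [79.5,177,-20,0,0,0.323,60]
  ],
  "squeeze": 12
}}

```text
time_s: 0.6
tcp_pos: [0.3517, -0.4391, 0.206]
eef_rot: [90.1, 90.0, 132.5]
contact_force: [1.0, 0.7, -0.1]
gripper_width: 0.0548
```

>>> {"method": "carry_out", "body": {
  "moves": [
    [16,35,-4,0,0,0.0646,60],
    [32,71,-8,0,0,0.129,60],
    [48,106,-12,0,0,0.194,60],
    [64,142,-16,0,0,0.258,60],
    [79.5,177,-20,0,0,0.323,60]
  ]
}}

```text
time_s: 1.1
tcp_pos: [0.4312, -0.2621, 0.1863]
eef_rot: [73.7, 90.0, 134.6]
contact_force: [0.4, -0.3, 0.5]
gripper_width: 0.0523
```

>>> {"method": "carry_out", "body": {
  "moves": [
    [16,35,-4,0,0,0.0646,60],
    [32,71,-8,0,0,0.129,60],
    [48,106,-12,0,0,0.194,60],
    [64,142,-16,0,0,0.258,60],
    [79.5,177,-20,0,0,0.323,60]
  ]
}}

```text
time_s: 1.6
tcp_pos: [0.5107, -0.0851, 0.1663]
eef_rot: [88.2, 90.0, 167.6]
contact_force: [1.0, -0.3, 0.4]
gripper_width: 0.0522
```

>>> {"method": "carry_out", "body": {
  "moves": [
    [16,35,-4,0,0,0.0646,60],
    [32,71,-8,0,0,0.129,60],
    [48,106,-12,0,0,0.194,60],
    [64,142,-16,0,0,0.258,60],
    [79.5,177,-20,0,0,0.323,60]
  ]
}}

```text
time_s: 2.1
tcp_pos: [0.5902, 0.0918, 0.1461]
eef_rot: [99.9, 90.0, -162.2]
contact_force: [-0.3, 0.9, 0.4]
gripper_width: 0.0524
```

```bash
python3 - <<'E'
from plant import r
from h import *
from scipy.spatial.transform import Rotation as Ro
s=r.get_state();p=r.camera_params("wrist");im=r.capture("wrist");cv2.imwrite("pics/w1.png",im)
R=Ro.from_euler("xyz",s["eef_rot"],degrees=True).as_matrix();print(s["tcp_pos"],"tool y yaw",np.degrees(np.arctan2(R[1,1],R[0,1])),"j",s["joints"].round(1))
h=cv2.cvtColor(im,cv2.COLOR_BGR2HSV);bs,l=blobs(cv2.inRange(h,(60,120,40),(85,255,255)),40)
for i,a,c in bs:
    pts=np.argwhere(l==i)[:,::-1].astype(np.float32)
    for z in(.034,.039):print(a,c.round(1),z,[np.round(v,4) for v in cv2.minAreaRect(onz(p,pts,z)[:,:2].astype(np.float32))])
    print(tri(p,c,r.camera_params("top"),(236.5,126.7)))
E
```

```text
[0.59023599 0.09184828 0.14611243] tool y yaw -172.04692367662147 j [ 27.6  17.  -15.7  -0.  -57.4 -19.6]
262 [277.7 208.6] 0.034 [array([0.5925, 0.0917]), array([0.0243, 0.0097]), np.float64(7.8614)]
262 [277.7 208.6] 0.039 [array([0.5927, 0.0902]), array([0.0239, 0.0095]), np.float64(7.8612)]
[0.59148251 0.09299126 0.02542132]
449 [520.  222.5] 0.034 [array([0.3636, 0.0746]), array([0.0342, 0.0138]), np.float64(13.5189)]
449 [520.  222.5] 0.039 [array([0.368 , 0.0734]), array([0.0336, 0.0136]), np.float64(13.5189)]
[0.53507708 0.050124   0.23116295]
1889 [278.  242.4] 0.034 [array([0.5878, 0.1257]), array([0.1146, 0.0167]), np.float64(7.8486)]
1889 [278.  242.4] 0.039 [array([0.5881, 0.1236]), array([0.1124, 0.0164]), np.float64(7.8486)]
[0.58094776 0.09032581 0.08630818]
1203 [508.4 255.7] 0.034 [array([0.3611, 0.1106]), array([0.0991, 0.0175]), np.float64(14.7166)]
1203 [508.4 255.7] 0.039 [array([0.3656, 0.1088]), array([0.0973, 0.0171]), np.float64(14.7166)]
[0.53507367 0.05433238 0.22861851]
```

View pics/w1.png

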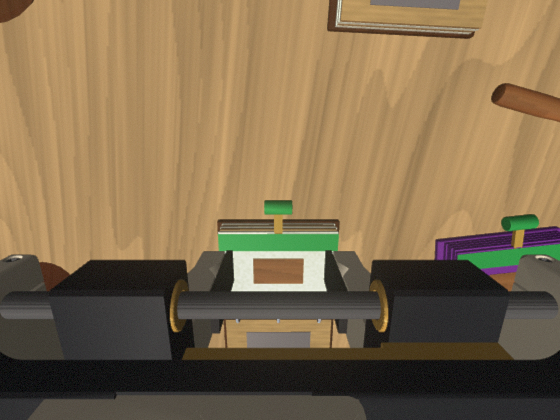

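The wrist view shows the green bar at (278,208), centred between the fingers and in line with the jaws. The purple look-alike is well to the right at (520,222). I descend and pinch.

>>> {"method": "carry_out", "body": {
  "moves": [
    [0,0,-30,0,0,0,60],
    [0,0,-60,0,0,0,60],
    [0,0,-90,0,0,0,60],
    [0,0,-115,0,0,0,60],
    [0,0,-128,0,0,0,60]
  ]
}}

```text
time_s: 2.65
tcp_pos: [0.5885, 0.0896, 0.016]
eef_rot: [104.4, 89.8, -157.9]
contact_force: [-0.3, 0.3, -0.5]
gripper_width: 0.0529
```

>>> {"method": "carry_out", "body": {
  "moves": [
    [0,0,0,0,0,0,40],
    [0,0,0,0,0,0,20],
    [0,0,0,0,0,0,20],
    [0,0,0,0,0,0,20],
    [0,0,0,0,0,0,20]
  ],
  "squeeze": 12
}}

```text
time_s: 3.15
tcp_pos: [0.5911, 0.0907, 0.0199]
eef_rot: [-77.2, 89.8, 20.6]
contact_force: [0.8, 0.3, 3.6]
gripper_width: 0.0258
```

The jaws stopped at 25.8 mm on the bar. I swing along the 112 mm arc about the hinge (book yaw 7.85°), starting with the first 30°.

>>> {"method": "carry_out", "body": {
  "moves": [
    [-0.1,0.6,11.7,0,0,0,20],
    [-0.3,2.4,23.3,0,0,0,20],
    [-0.8,5.4,34.6,0,0,0,20],
    [-1.3,9.6,45.6,0,0,0,20],
    [-2.0,14.9,56,0,0,0,20]
  ]
}}

```text
time_s: 3.65
tcp_pos: [0.5889, 0.1057, 0.0762]
eef_rot: [-79.4, 89.9, 18.4]
contact_force: [4.5, 1.3, -2.1]
gripper_width: 0.026
```

```bash
python3 - <<'E'
from plant import r
import cv2,numpy as np
s=r.get_state();print(s["tcp_pos"],s["contact_force"],s["gripper_width"])
cv2.imwrite("pics/s2.png",r.capture("scene")[180:,180:])
th=np.radians(np.arange(30,181,6));d=112*(1-np.cos(th));z=112*np.sin(th)
P=np.c_[-.1366*d,.9906*d,z]
for k in range(0,25,5):print((P[k+1:k+6]-P[k]).round(1).tolist())
E
```

```text
[0.58885613 0.10572688 0.07622709] [ 4.46597831  1.25769266 -2.13890589] 0.02602746518525258
[[-0.9, 6.3, 9.8], [-1.9, 13.6, 18.9], [-3.0, 21.8, 27.2], [-4.3, 30.9, 34.6], [-5.6, 40.6, 41.0]]
[[-1.4, 10.3, 5.3], [-2.9, 21.2, 9.5], [-4.5, 32.4, 12.6], [-6.1, 43.9, 14.4], [-7.6, 55.5, 15.0]]
[[-1.6, 11.6, -0.6], [-3.2, 23.1, -2.4], [-4.7, 34.3, -5.5], [-6.2, 45.1, -9.7], [-7.6, 55.5, -15.0]]
[[-1.3, 9.7, -6.4], [-2.6, 18.8, -13.8], [-3.7, 27.0, -22.1], [-4.7, 34.3, -31.2], [-5.6, 40.6, -41.0]]
[[-0.7, 5.3, -10.4], [-1.3, 9.4, -21.4], [-1.7, 12.4, -32.7], [-2.0, 14.3, -44.3], [-2.0, 14.9, -56.0]]
```

View pics/s2.png

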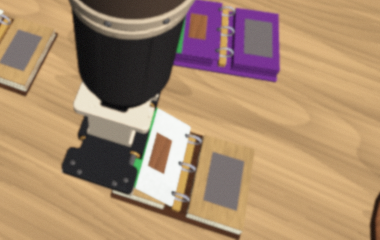

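The card is lifted: the white leaf is tilted at about crop (160,155), with the tab between the fingers. Forces are small, so I continue the arc one call at a time, watching the force.

>>> {"method": "carry_out", "body": {
  "moves": [
    [-0.9,6.3,9.8,0,0,0,20],
    [-1.9,13.6,18.9,0,0,0,20],
    [-3.0,21.8,27.2,0,0,0,20],
    [-4.3,30.9,34.6,0,0,0,20],
    [-5.6,40.6,41.0,0,0,0,20]
  ]
}}

```text
time_s: 4.2
tcp_pos: [0.5832, 0.1462, 0.1168]
eef_rot: [-88.2, 89.9, 9.6]
contact_force: [5.8, -0.3, -1.8]
gripper_width: 0.0258
```

>>> {"method": "carry_out", "body": {
  "moves": [
    [-1.4,10.3,5.3,0,0,0,20],
    [-2.9,21.2,9.5,0,0,0,20],
    [-4.5,32.4,12.6,0,0,0,20],
    [-6.1,43.9,14.4,0,0,0,20],
    [-7.6,55.5,15.0,0,0,0,20]
  ]
}}

```text
time_s: 4.7
tcp_pos: [0.5754, 0.2019, 0.1318]
eef_rot: [-85.2, 89.9, 12.6]
contact_force: [4.9, -0.8, 3.7]
gripper_width: 0.0259
```

>>> {"method": "carry_out", "body": {
  "moves": [
    [-1.6,11.6,-0.6,0,0,0,20],
    [-3.2,23.1,-2.4,0,0,0,20],
    [-4.7,34.3,-5.5,0,0,0,20],
    [-6.2,45.1,-9.7,0,0,0,20],
    [-7.6,55.5,-15.0,0,0,0,20]
  ]
}}

```text
time_s: 5.2
tcp_pos: [0.5674, 0.2582, 0.1158]
eef_rot: [-55.0, 89.9, 42.8]
contact_force: [5.2, 1.0, 2.7]
gripper_width: 0.0256
```

>>> {"method": "carry_out", "body": {
  "moves": [
    [-1.3,9.7,-6.4,0,0,0,20],
    [-2.6,18.8,-13.8,0,0,0,20],
    [-3.7,27.0,-22.1,0,0,0,20],
    [-4.7,34.3,-31.2,0,0,0,20],
    [-5.6,40.6,-41.0,0,0,0,20]
  ]
}}

```text
time_s: 5.7
tcp_pos: [0.5617, 0.2985, 0.0738]
eef_rot: [-49.4, 90.0, 48.4]
contact_force: [6.0, 1.3, 1.3]
gripper_width: 0.026
```

```bash
python3 - <<'E'
from plant import r
import cv2,numpy as np
s=r.get_state();print(s["tcp_pos"],s["contact_force"],s["joints"].round(1),s["gripper_width"])
cv2.imwrite("pics/s3.png",np.hstack([r.capture("scene")[180:,180:],r.capture("top")[60:300,60:340]]))
E
```

```text
[0.56174353 0.29847812 0.07380156] [6.00345126 1.34730106 1.25944036] [ 45.5  24.4 -15.1  -0.  -50.5 -37.7] 0.025955522444751234
```

View pics/s3.png

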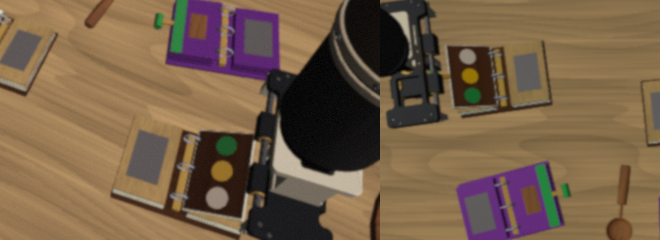

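The dark back with three swatches now faces up, tilted about 30° above the far side, with the tab still held. I finish the arc and then release.

>>> {"method": "carry_out", "body": {
  "moves": [
    [-0.7,5.3,-10.4,0,0,0,20],
    [-1.3,9.4,-21.4,0,0,0,20],
    [-1.7,12.4,-32.7,0,0,0,20],
    [-2.0,14.3,-44.3,0,0,0,20],
    [-2.0,14.9,-55.0,0,0,0,20]
  ]
}}

```text
time_s: 6.3
tcp_pos: [0.5597, 0.3128, 0.0181]
eef_rot: [-105.2, 90.0, -7.4]
contact_force: [7.8, 1.7, 1.0]
gripper_width: 0.0259
```

>>> {"method": "carry_out", "body": {
  "moves": [
    [0,0,0,0,0,0,30],
    [0,0,0,0,0,0,45],
    [0,0,0,0,0,0,60],
    [0,0,0,0,0,0,60],
    [0,0,0,0,0,0,60]
  ]
}}

```text
time_s: 6.8
tcp_pos: [0.5587, 0.3116, 0.0189]
eef_rot: [119.7, 89.9, -142.5]
contact_force: [-0.2, -0.2, 0.1]
gripper_width: 0.0501
```

>>> {"method": "carry_out", "body": {
  "moves": [
    [0,0,15,0,0,0,60],
    [0,0,40,0,0,0,60],
    [0,0,75,0,0,0,60],
    [0,0,115,0,0,0,60],
    [0,0,150,0,0,0,60]
  ]
}}

```text
time_s: 7.3
tcp_pos: [0.5597, 0.3121, 0.1729]
eef_rot: [-63.2, 89.9, 34.6]
contact_force: [0.8, 0.3, -0.1]
gripper_width: 0.0528
```

>>> {"method": "carry_out", "body": {
  "moves": [
    [-5,20,10,0,0,0,60],
    [-10,45,20,0,0,0,60],
    [-15,70,20,0,0,0,60],
    [-15,80,20,0,0,0,60],
    [-15,80,20,0,0,0,60]
  ]
}}

```text
time_s: 7.8
tcp_pos: [0.544, 0.3934, 0.1894]
eef_rot: [116.5, 90.0, -145.6]
contact_force: [-0.8, 0.1, -0.0]
gripper_width: 0.0527
```

```bash
python3 - <<'E'
from plant import r
from h import *
import cv2,numpy as np
s=r.get_state();print(s["time_s"],s["tcp_pos"],s["contact_force"],s["gripper_width"])
a=r.capture("scene");b=r.capture("top")
cv2.imwrite("pics/s4.png",np.hstack([a[80:,60:460],b[60:400,60:460]]))
for n,i in(("scene",a),("top",b)):
    h=cv2.cvtColor(i,cv2.COLOR_BGR2HSV)
    for c,lo,hi in(("g",(60,120,40),(85,255,255)),("r",(0,190,120),(4,255,255))):
        bs,l=blobs(cv2.inRange(h,lo,hi))
        for k,ar,ct in bs:print(n,c,ar,ct.round(1),onz(r.camera_params(n),ct,.034).round(4))
E
```

```text
7.8 [0.54402826 0.39338525 0.1894154 ] [-0.80130324  0.09800511 -0.03146048] 0.05269535944884982
scene g 520 [358.8 204.9] [[0.3548 0.1101 0.034 ]]
scene g 68 [338.3 200.5] [[0.3613 0.0758 0.034 ]]
scene g 282 [407.8 333.4] [[0.5317 0.2493 0.034 ]]
scene g 143 [448.3 372.6] [[0.5599 0.3138 0.034 ]]
scene r 241 [188.7 112.3] [[ 0.2904 -0.2679  0.034 ]]
scene r 54 [174.9 106.7] [[ 0.2889 -0.3012  0.034 ]]
scene r 395 [129.7 205.4] [[ 0.5228 -0.2375  0.034 ]]
scene r 82 [113.2 198.8] [[ 0.5238 -0.2714  0.034 ]]
top g 61 [119.1 144.2] [[0.5576 0.3126 0.034 ]]
top g 161 [152.7 158.2] [[0.5306 0.2484 0.034 ]]
top g 537 [227.  255.2] [[0.3494 0.1075 0.034 ]]
top g 58 [245.1 250.3] [[0.3583 0.074  0.034 ]]
top r 432 [415.5 162.4] [[ 0.5192 -0.2392  0.034 ]]
top r 79 [434.4 160.3] [[ 0.5227 -0.2736  0.034 ]]
top r 427 [434.5 290.9] [[ 0.2852 -0.2692  0.034 ]]
top r 77 [453.7 289.5] [[ 0.2879 -0.3035  0.034 ]]
```

View pics/s4.png

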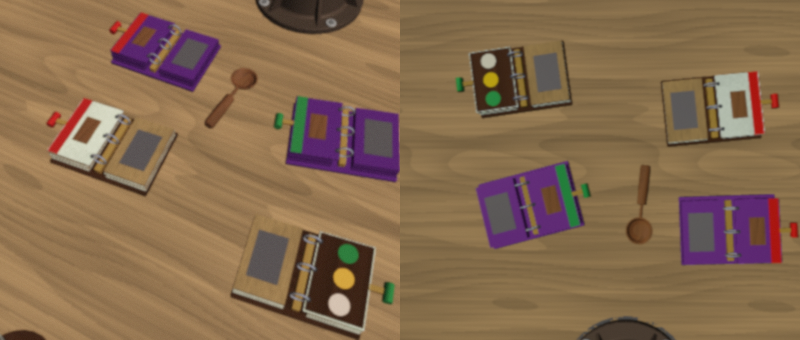

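The card lies flat on the far side with its three swatches up and the tab at top (119,144). The red books are unmoved and the gripper is clear, so I hand in.

```bash
python3 - <<'E'
from plant import r
from h import *
print(tri(r.camera_params("top"),(119.1,144.2),r.camera_params("scene"),(448.3,372.6)))
print(r.close_job())
E
```

```text
[0.55841925 0.31449806 0.03004562]
the job is handed in; nothing more can be done
None
```

The green-tabbed card is turned right over its rings and lies flat on the other side with its three swatches showing. I let go of it and handed the job in at about 8 s of the 40 s. I pinched the tab's ends from above and swung it along a 112 mm arc about the hinge. Then I released it and backed the gripper well clear.

**Green card:** the last two views put the tab at (0.558, 0.314, 0.030) m. The target was about (0.559, 0.313, 0.032) m, and the 2 mm differences are within the calibration.

**Red card and look-alikes:** the red tab and card, and both purple look-alikes, showed at their starting pixels.

**Forces:** the highest reading at the end of any move was about 8 N, and it was about 0 N after release. No check failed or disagreed.

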